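Cooling tray onto the orange rails

TASK

Draw the cooling tray out from under the box riser by its carrying loop, set it down on the counter clear of the riser and let go. Then take it by its black front handle and slide it fully home on the orange rail pair of the cooling rack, handle facing out, and leave it resting there; leave the other things on the counter where they are.

Things in the scene. Friction and masses are not known exactly. Their poses are not given: they have to be found in the camera images.
- tray: Perforated aluminium cooling tray, loose, 180 to 350 g, 170 mm deep (x) by 240 wide (y), base 4 mm, rim up to 14 mm. Origin: centre of the underside, near the centre of mass. x points from the front edge (handle) to the leading edge, z up. At the start it lies flat on the counter (z = 0), its handle (but for 15 mm at most) under the riser and out of reach from above, the rest in the open.
- tray_loop (a point): Middle of the top bar of the wire carrying loop over the tray's centre: 10 mm round bar, 60 mm long along the tray's x, axis 50 mm above the underside, a leg at each end. Pinch it across the tray's y.
- tray_handle (a point): Grip point on the tray's black handle bar: 135 mm before the tray's centre (-x), 50 mm outside the front edge, on the middle line, 21 mm above the underside. The bar runs along x, 85 to 163 mm before the centre, 16 mm wide (y), 18 mm tall (12 to 30 mm above the underside).
- rails: The orange rail pair, the target, fixed in the rack at 120 to 180 mm height. A tray that is home has its origin and axes here: origin midway between the two ledges at the height of their top faces, x level into the rack, y left. Ledges 4 mm thick, from x = -125 mm (mouth, robot's side) to 95, at 107 to 129 mm either side. Back stops meet the tray's leading edge at tray x = 1.5 mm.
- rack: The rack's dark steel frame, fixed: four 14 mm posts at x = +-85, y = +-140 mm, 325 mm tall, cross bars on top. Origin on the counter straight below the rails' origin, same axes. Besides the orange pair it has a plain steel pair 60 to 80 mm lower and one 90 to 110 mm higher, mouths 40 mm farther in; the upper carries a grey pan, front edge at x = -67 mm.
- riser: Low steel riser shelf, fixed, 300 mm long (x), 200 deep (y), plate 64 to 70 mm above the counter, end plates, cardboard pizza boxes on it up to 190 mm high from 33 mm behind the front edge. Origin on the counter below the middle of the front edge; y points under the riser: what lies at negative y is in the open.
- oil: Yellow oil bottle, 54 mm across, 170 mm tall, bystander; origin at the centre of its base.
- shaker: Glass shaker with steel cap, 50 mm across, 100 mm tall, bystander; origin at the centre of its base.
- sauce: Red sauce can, 70 mm across, 100 mm tall, bystander; origin at the centre of its base.
- bowl: Steel bowl, 150 mm across, 60 mm tall, bystander; origin at the centre of its base.
- cup: Clear cup, 76 mm across, 85 mm tall, bystander; origin at the centre of its base.
- spoon: Spoon lying flat on the counter, bystander, about 185 mm long; origin at its middle.
- tin: Round brass tin, 64 mm across, 60 mm tall, bystander; origin at the centre of its base.
- rails_mouth (a point): Middle of the open mouth of the orange rails, at x = -125 mm of their frame, height of the ledge tops. Side guides stand 18 mm above the ledges, inner faces at y = +-125 mm (5 mm play each side of the tray) from x = -85 mm inwards, flared to 130 mm over the 32 mm before that.

How it is judged:
By the outcome, as a careful person would: the job done as asked, in the order asked, and still so for the second after the job is handed in, with the robot touching nothing.
It also fails if it takes over 69 s, if anything falls off the work surface, if the arm or the gripper's body presses on something with over 40 N, if the wrist force passes 120 N, or if a joint passes its speed limit or range.

ROBOT

A 6-joint arm with a two-finger parallel gripper is mounted at the origin on the work surface. World frame = base frame: x ahead of the robot, y to its left, z up, the work surface at z = 0. Lengths are in m, angles in rad, forces in N, time in s.
With the tool pointing down it reaches from about 0.4 to 0.925 m from the base axis. Payload 3.4 kg.
Tool frame: the origin (TCP) lies at the very end of the fingers, on their centre line; the grasp point (between the pads) lies 19 mm behind it; z points along the fingers, x is the direction in which the jaws open and shut, and the axes are right-handed (so a half turn about z gives the same grasp; the last joint's range is limited). The gripper opens to 85 mm and grips with 20 to 120 N. Pads are 22 mm wide; open, the fingers measure 114 mm over their backs; the gripper's body (76 mm by 85 mm) begins 54 mm behind the grasp point. The pads swing forward as they close: fully open they stand 13 mm farther back than shut.
Start: joints at [-1.183, 0.307, 1.506, -0, 1.328, -0.073], TCP at [0.256, -0.515, 0.231] pointing down, gripper open.
Joint ranges: [-3.12, 3.12], [-1.05, 2.28], [0.14, 2.33], [-1.42, 4.57], [0.1, 2.73], [-2.68, 2.68]. Speed limits (rad/s): [2.57, 2.57, 3.14, 3.14, 3.14, 3.14].

INTERFACE

Orientations are given as a 3x3 rotation matrix whose columns are the frame's x, y, z axes.
In Python, from station import readout, eyes, sign_off gives the robot as it stands.
- The arm moves only by the tool apply_moves, never from a script. Its argument "targets" is a list of rows, each an object with "fingers": the opening, from 0 (shut) to 1 (fully open); "slide": the shift along the world's x, y, z scaled (see below), a list of three; "spin": the turn about the world's z scaled (see below). A call has 1 to 8 rows; each row shifts and turns the commanded pose from where the row before left it; what a row does not reach is not made up. The controller multiplies each number of a shift by 0.05 m and each number of a turn by 6 degrees. A row lasts 1/8 s, in which the tool goes at most 62.5 mm and 10.7 degrees, less where a joint would pass 70% of its speed; a pose out of reach is approached as far as the arm can. A call with a number of a shift or a turn outside -1 to 1 is refused whole. A call with a gripper value outside its range is refused whole. The fingers move at their own pace and stop on an object; "grip_force" is the grip in N (left out, the last holds). Time passes only in rows, so rows that do not move let the fingers close. It gives the time, the measured TCP pose, the force and the opening at its end, in the units of the state.
- readout.sense(): the state, without advancing time (a new reading comes with each control period).
- eyes.read_camera(name): name is "scene" or "top" or "wrist"; returns the picture (400x640x3 uint8, red, green, blue); there is no depth.
- eyes.get_calibration(name): a dict with "K" (3x3 intrinsics, pixels), "cam_to_world" (4x4, takes a point from camera to world coordinates); the wrist camera has in their place "tool_from_camera" (4x4, takes a point from camera to tool coordinates, whose origin is the TCP and whose axes are the tool frame's). Camera axes: x right, y down, z forward; pixel columns grow to the right and rows downward; lengths in m; the calibration is good to about 2 mm. A picture is of the moment at which its call begins: read the wrist's pose just before it. get_calibration takes no time and is no camera call.
- sign_off(): hands the job in, once; it reports no verdict.
The state is a dict: "time": time; "qpos": joint angles; "qvel": joint speeds; "tau": joint torques, N m; "position": TCP position; "tcp_rot": TCP orientation; "contact_force": force on the tool from outside, world axes, zero at the start; "ft_torque": the same for the moment, N m; "grip_width": opening from 0.0 (shut) to 1.0 (fully open).
Only numpy, scipy, OpenCV 4.12 (cv2) and the standard library are available. Lean on these libraries where they do the work, as an engineer would, in place of code of your own. Each camera call takes 0.05 s, during which the arm holds its last target. There are 200 camera calls.

## Working session

There is one attempt and no reset: what is moved stays moved. The work goes in short steps, Python scripts to look and compute and a tool call to move; the robot and the scene stay as the last step left them, time stands still between calls to the robot, and variables do not carry over. Pictures are saved under pics/ and viewed, about 8 in all and at most 12, crops included, and the job is handed in when it is done.

Besides the shell and the picture viewer there is one more tool, called after "Request:" as a command line: name --argument value ..., lists and objects as JSON in quotes. apply_moves: Moves the arm, as the interface text tells. Shifts and turns lie within -1 to 1; 1 stands for 0.05 m of shift or 6 degrees of turn. Its arguments: {"type":"object","properties":{"targets":{"type":"array","items":{"type":"object","properties":{"fingers":{"type":"number"},"slide":{"type":"array","items":{"type":"number","minimum":-1,"maximum":1}},"spin":{"type":"number","minimum":-1,"maximum":1}}}},"grip_force":{"type":"number"}},"required":["targets"]}

```bash
mkdir -p pics
cat > h.py <<'E'
import numpy as np, cv2
from station import readout, eyes, sign_off
np.set_printoptions(precision=4,suppress=True)
def shot(n,f):
    s=readout.sense(); im=eyes.read_camera(n); cv2.imwrite('pics/'+f,im[:,:,::-1]); return s,im
def cam(n,s=None):
    c=eyes.get_calibration(n); K=np.array(c['K'])
    if n!='wrist': return K,np.array(c['cam_to_world'])
    T=np.eye(4);T[:3,:3]=s['tcp_rot'];T[:3,3]=s['position']
    return K,T@np.array(c['tool_from_camera'])
def onplane(KT,px,z):
    K,T=KT; px=np.atleast_2d(px).astype(float)
    d=(np.linalg.inv(K)@np.c_[px,np.ones(len(px))].T).T@T[:3,:3].T
    o=T[:3,3]; return o+d*((z-o[2])/d[:,2])[:,None]
def proj(KT,P):
    K,T=KT; P=np.atleast_2d(P); p=(P-T[:3,3])@T[:3,:3]; p=p@K.T; return p[:,:2]/p[:,2:]
def tri(KT1,p1,KT2,p2):
    M=lambda KT: KT[0]@np.linalg.inv(KT[1])[:3]
    X=cv2.triangulatePoints(M(KT1),M(KT2),np.float64(p1).reshape(2,1),np.float64(p2).reshape(2,1)); return (X[:3]/X[3]).ravel()
E
python3 - <<'E'
from h import *
s,a=shot('scene','s0.png'); s,b=shot('top','t0.png')
for n in('scene','top'):
    print(cam(n))
print(s['position'],s['tcp_rot'],s['time'])
E
```

```text
(array([[505.2299,   0.    , 319.6881],
       [  0.    , 505.2299, 202.5861],
       [  0.    ,   0.    ,   1.    ]]), array([[-0.2178,  0.7697, -0.6001,  1.3807],
       [ 0.976 ,  0.1741, -0.1309,  0.1461],
       [ 0.0037, -0.6143, -0.7891,  1.2151],
       [ 0.    ,  0.    ,  0.    ,  1.    ]]))
(array([[401.4229,   0.    , 327.2485],
       [  0.    , 401.4229, 202.0914],
       [  0.    ,   0.    ,   1.    ]]), array([[ 0.0104, -0.9943,  0.1062,  0.4143],
       [-0.9999, -0.0112, -0.0071, -0.0279],
       [ 0.0083, -0.1061, -0.9943,  1.1907],
       [ 0.    ,  0.    ,  0.    ,  1.    ]]))
[ 0.2559 -0.5141  0.2304] [[ 0.4455 -0.8953 -0.0008]
 [-0.8953 -0.4455  0.0018]
 [-0.002  -0.0001 -1.    ]] 0.05
```

View pics/s0.png

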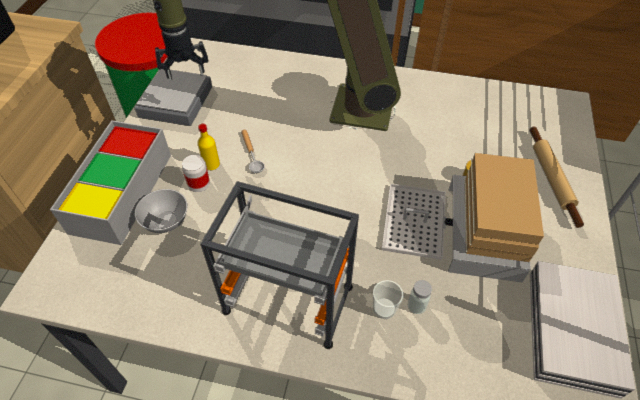

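View pics/t0.png

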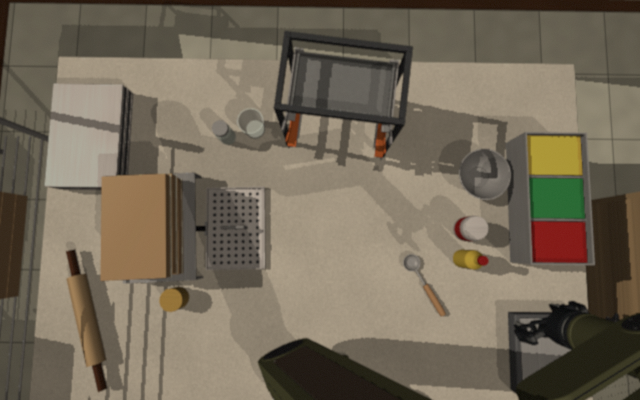

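The scene view shows the tray at about (415,220) beside the riser, its handle pointing at the riser. In the top view the tray is at (237,229), the loop at about (232,228), and the rack at (345,90) with orange ledge ends at (292,130) and (381,140).

Run:
```python
from h import *
t=cam('top')
print('tray',onplane(t,[[207,188],[267,187],[267,270],[207,270],[237,229]],.014))
print('post tops',onplane(t,[[287,34],[411,48],[406,122],[276,111]],.325))
print('riser',onplane(t,[[200,175],[203,278]],.07))
a=cv2.imread('pics/t0.png')[20:170,265:425]; cv2.imwrite('pics/c1.png',cv2.resize(a,None,fx=4,fy=4,interpolation=cv2.INTER_CUBIC))
a=cv2.imread('pics/t0.png')[160:300,170:300]; cv2.imwrite('pics/c2.png',cv2.resize(a,None,fx=4,fy=4,interpolation=cv2.INTER_CUBIC))
for n in('s0','t0'):
    im=cv2.imread(f'pics/{n}.png'); h=cv2.cvtColor(im,cv2.COLOR_BGR2HSV)
    m=cv2.inRange(h,(4,170,110),(14,255,255)); k,l,st,c=cv2.connectedComponentsWithStats(m)
    for i in range(1,k):
        if st[i,4]>40: print(n,st[i],c[i])
c=eyes.get_calibration('wrist');print(c)
```

```text
tray [[0.5778 0.319  0.014 ]
 [0.5828 0.1422 0.014 ]
 [0.3405 0.1358 0.014 ]
 [0.3388 0.3089 0.014 ]
 [0.4579 0.2265 0.014 ]]
post tops [[ 0.8892  0.0611  0.325 ]
 [ 0.86   -0.2202  0.325 ]
 [ 0.6875 -0.2071  0.325 ]
 [ 0.7089  0.0818  0.325 ]]
riser [[0.6068 0.3237 0.07  ]
 [0.3206 0.3029 0.07  ]]
s0 [334 248  15  44 138] [340.9783 269.442 ]
s0 [220 270  20  25 222] [229.5225 283.1712]
s0 [315 303  11  22 124] [321.1048 314.7903]
t0 [376 138   9   9  57] [379.7895 142.1228]
t0 [376 149  10   8  48] [379.7083 152.9167]
{'K': array([[292.9916,   0.    , 315.6319],
       [  0.    , 292.9916, 198.817 ],
       [  0.    ,   0.    ,   1.    ]]), 'tool_from_camera': array([[ 1.    , -0.0009, -0.    , -0.0013],
       [ 0.0009,  0.9458,  0.3247, -0.0836],
       [-0.0003, -0.3247,  0.9458, -0.142 ],
       [ 0.    ,  0.    ,  0.    ,  1.    ]])}
```

View pics/c1.png

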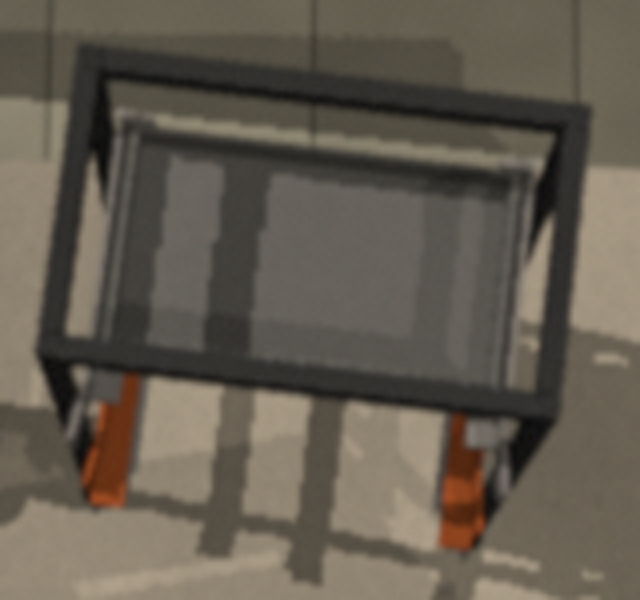

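View pics/c2.png

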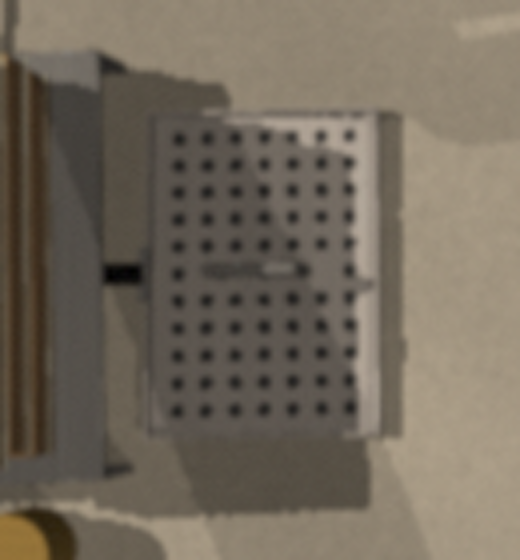

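The rack crop shows the post tops as a tilted quadrilateral, with the orange ledge ends at crop (105,503) and (460,548). The tray crop shows the loop bar from (203,270) to (308,270), and part of the black handle near the riser edge at (125,273).

```bash
python3 - <<'E'
from h import *
t=cam('top'); s=cam('scene')
P=onplane(t,np.array([[78,45],[590,105],[553,415],[37,355]])/4+[265,20],.325)
print('posts',P,P.mean(0)); l=P[0]+P[3]-P[1]-P[2]; print('yaw',np.degrees(np.arctan2(-l[0],l[1])), [np.linalg.norm(P[i]-P[(i+1)%4]) for i in range(4)])
print('loop',onplane(t,np.array([[203,270],[308,270]])/4+[170,160],.05))
print('tray',onplane(t,np.array([[152,112],[378,112],[378,436],[152,436]])/4+[170,160],.014))
print('riser',onplane(t,np.array([[103,55],[103,475]])/4+[170,160],.07),'box',onplane(t,np.array([[47,60],[47,455]])/4+[170,160],.18))
for z in (.12,.15,.18): print('ledge ends',onplane(t,np.array([[105,503],[460,548]])/4+[265,20],z))
print('spoon,oil,can',onplane(t,[[415,262],[445,314],[482,260],[470,228]],.0))
E
python3 -c "
import cv2
a=cv2.imread('pics/s0.png')[180:350,190:370]; cv2.imwrite('pics/c3.png',cv2.resize(a,None,fx=3.5,fy=3.5,interpolation=cv2.INTER_CUBIC))"
```

```text
posts [[ 0.8956  0.0669  0.325 ]
 [ 0.8642 -0.2237  0.325 ]
 [ 0.6834 -0.2009  0.325 ]
 [ 0.714   0.0858  0.325 ]] [ 0.7893 -0.068   0.325 ]
yaw -6.126962049239038 [np.float64(0.29233415329949636), np.float64(0.18216889066769495), np.float64(0.2883135592354804), np.float64(0.18265926011285635)]
loop [[0.4604 0.2648 0.05  ]
 [0.4612 0.1905 0.05  ]]
tray [[0.5778 0.316  0.014 ]
 [0.5798 0.1495 0.014 ]
 [0.3433 0.1431 0.014 ]
 [0.3417 0.3062 0.014 ]]
riser [[0.6102 0.3358 0.07  ]
 [0.3184 0.3227 0.07  ]] box [[0.5873 0.3355 0.18  ]
 [0.3397 0.3234 0.18  ]]
ledge ends [[ 0.6817  0.0639  0.12  ]
 [ 0.6535 -0.1777  0.12  ]]
ledge ends [[ 0.6742  0.0614  0.15  ]
 [ 0.6468 -0.1735  0.15  ]]
ledge ends [[ 0.6667  0.0588  0.18  ]
 [ 0.6401 -0.1693  0.18  ]]
spoon,oil,can [[ 0.3672 -0.2964  0.    ]
 [ 0.2185 -0.3818  0.    ]
 [ 0.375  -0.4943  0.    ]
 [ 0.4688 -0.4614  0.    ]]
```

View pics/c3.png

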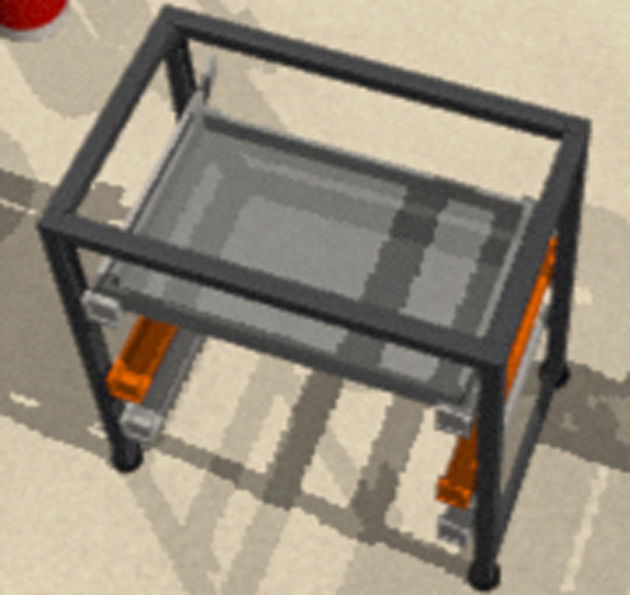

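Request:
apply_moves --targets '[{"fingers": 1, "slide": [0.6, 0.8, 0.8], "spin": 1}, {"fingers": 1, "slide": [0.6, 0.8, 0.4], "spin": 1}, {"fingers": 1, "slide": [0.6, 0.8, 0], "spin": 1}, {"fingers": 1, "slide": [0.6, 0.8, 0], "spin": 1}, {"fingers": 1, "slide": [0.6, 0.8, 0], "spin": 1}, {"fingers": 1, "slide": [0.6, 0.8, 0], "spin": 1}, {"fingers": 1, "slide": [0.5, 0.8, 0], "spin": 1}, {"fingers": 1, "slide": [0.2, 0.9, 0], "spin": 1}]'

```text
time: 1.1
position: [0.4716, -0.1894, 0.2898]
tcp_rot: [[0.964, -0.264, -0.0], [-0.264, -0.964, 0.0], [-0.0, -0.0, -1.0]]
contact_force: [-0.2, 0.2, 0.0]
grip_width: 0.998
```

The scene crop shows the orange pair as the middle one, under the grey pan, with its back ends at crop (130,385) and (455,490). Next I go above the loop for a close look.

Request:
apply_moves --targets '[{"fingers": 1, "slide": [0, 1, 0], "spin": 1}, {"fingers": 1, "slide": [0, 1, 0], "spin": 1}, {"fingers": 1, "slide": [0, 1, 0], "spin": 0.8}, {"fingers": 1, "slide": [0, 1, 0]}, {"fingers": 1, "slide": [-0.1, 1, 0]}, {"fingers": 1, "slide": [-0.1, 1, 0]}, {"fingers": 0.6, "slide": [0, 1, -0.5]}, {"fingers": 0.5, "slide": [0, 0.9, -0.5]}]'

```text
validation failed for argument at $.ta...
```

Run:
```python
from h import *
s,a=shot('wrist','w1.png'); print(s['position'],s['time']); c=cam('wrist',s)
print('pred loop ends',proj(c,[[.461,.2575,.05],[.461,.1975,.05]]), 'corner',proj(c,[[.578,.316,.014],[.342,.306,.014],[.343,.143,.014],[.58,.1495,.014]]))
```

```text
[ 0.4716 -0.1894  0.2898] 1.1
pred loop ends [[ 165.7471 -328.1097]
 [ 193.6004 -231.4996]] corner [[ 280.7589 -424.7551]
 [  47.281  -300.4786]
 [ 128.0069  -91.4357]
 [ 330.5913 -174.9724]]
```

View pics/w1.png

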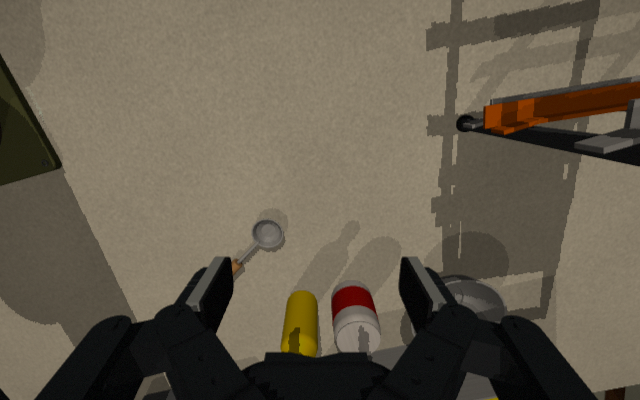

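That picture shows the spoon, bottle and can, with the right orange ledge's mouth at (490,118). The move was refused, so the arm hadn't moved; every row probably needs "spin".

Request:
apply_moves --targets '[{"fingers": 1, "slide": [0, 1, 0], "spin": 1}, {"fingers": 1, "slide": [0, 1, 0], "spin": 1}, {"fingers": 1, "slide": [0, 1, 0], "spin": 0.8}, {"fingers": 1, "slide": [0, 1, 0], "spin": 0}, {"fingers": 1, "slide": [-0.1, 1, 0], "spin": 0}, {"fingers": 1, "slide": [-0.1, 1, 0], "spin": 0}, {"fingers": 0.6, "slide": [0, 1, -0.5], "spin": 0}, {"fingers": 0.6, "slide": [0, 0.9, -0.5], "spin": 0}]'

```text
time: 2.15
position: [0.4603, 0.2059, 0.2399]
tcp_rot: [[1.0, 0.022, 0.001], [0.022, -1.0, 0.0], [0.001, -0.0, -1.0]]
contact_force: [0.5, -0.6, 1.0]
grip_width: 0.612
```

Run:
```python
from h import *
s,a=shot('wrist','w2.png'); print(s['position'],s['time']); c=cam('wrist',s)
print('pred loop ends',proj(c,[[.461,.2575,.05],[.461,.1975,.05]]), 'corner',proj(c,[[.578,.316,.014],[.342,.306,.014],[.343,.143,.014],[.58,.1495,.014]]))
```

```text
[0.4603 0.2059 0.2399] 2.15
pred loop ends [[317.7582 129.9123]
 [316.5505 182.1056]] corner [[419.2893  77.5148]
 [216.6102  82.1021]
 [228.0431 212.0755]
 [403.9466 211.0073]]
```

View pics/w2.png

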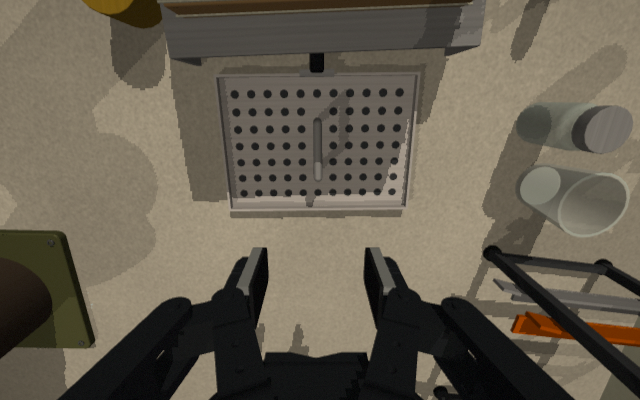

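The close view shows the loop bar from (317,119) to (319,180), the handle stub at (316,62), the riser edge above it, and the left orange ledge mouth at (515,325).

Run:
```python
from h import *
s=readout.sense(); c=cam('wrist',s); t=cam('top')
print('bar',onplane(c,[[317.5,119],[318.5,180]],.053))
print('rim',onplane(c,[[218,75],[418,72],[404,209],[230,209]],.014))
print('handle',onplane(c,[[316,62]],.03),'riser',onplane(c,[[172,57],[447,47]],.07))
R=np.array([[.964,-.264,0],[-.264,-.964,0],[0,0,-1]]); w=cam('wrist',dict(tcp_rot=R,position=[.4716,-.1894,.2898]))
for n,p in(('end mid',(460/4+265,548/4+20)),): print(tri(t,p,w,(487,122)), tri(t,p,w,(491,130)))
h=cv2.cvtColor(cv2.imread('pics/w1.png'),cv2.COLOR_BGR2HSV); m=cv2.inRange(h,(4,170,90),(16,255,255)); ys,xs=np.nonzero(m); i=xs<492; print('w1 right tip',xs.min(),ys[i].min(),ys[i].max())
h=cv2.cvtColor(cv2.imread('pics/w2.png'),cv2.COLOR_BGR2HSV); m=cv2.inRange(h,(4,170,90),(16,255,255)); ys,xs=np.nonzero(m); i=xs<520; print('w2 left tip',xs.min(),ys[i].min(),ys[i].max())
for q in((513,321),(512,330)): print('left',tri(t,(105/4+265,503/4+20),c,q))
```

```text
bar [[0.4572 0.2745 0.053 ]
 [0.46   0.2068 0.053 ]]
rim [[0.3415 0.3184 0.014 ]
 [0.5709 0.3267 0.014 ]
 [0.575  0.1592 0.014 ]
 [0.3436 0.1535 0.014 ]]
handle [[0.4541 0.3328 0.03  ]] riser [[0.3164 0.3297 0.07  ]
 [0.5777 0.344  0.07  ]]
[ 0.6508 -0.1752  0.1328] [ 0.6467 -0.1757  0.1477]
w1 right tip 485 105 128
w2 left tip 513 315 333
left [0.6835 0.0644 0.1097]
left [0.6794 0.0626 0.1198]
```

Request:
apply_moves --targets '[{"fingers": 0.6, "slide": [0, 0.4, -1], "spin": 0.15}, {"fingers": 0.6, "slide": [0, 0, -1], "spin": 0}, {"fingers": 0.6, "slide": [0, 0, -1], "spin": 0}, {"fingers": 0.6, "slide": [0, 0, -0.8], "spin": 0}, {"fingers": 0.6, "slide": [0, 0, -0.36], "spin": 0}, {"fingers": 0.6, "slide": [0, 0, 0], "spin": 0}]' --grip_force 60

```text
time: 2.95
position: [0.459, 0.2233, 0.0307]
tcp_rot: [[0.999, 0.037, -0.004], [0.037, -0.999, -0.002], [-0.004, 0.002, -1.0]]
contact_force: [-0.5, 0.3, 0.5]
grip_width: 0.6
```

Request:
apply_moves --targets '[{"fingers": 0, "slide": [0, 0, 0], "spin": 0}, {"fingers": 0, "slide": [0, 0, 0], "spin": 0}, {"fingers": 0, "slide": [0, 0, 0], "spin": 0}, {"fingers": 0, "slide": [0, 0, 0], "spin": 0}, {"fingers": 0, "slide": [0, 0, 0], "spin": 0}]'

```text
time: 3.58
position: [0.4614, 0.2246, 0.0334]
tcp_rot: [[0.999, 0.038, 0.002], [0.038, -0.999, 0.001], [0.002, -0.001, -1.0]]
contact_force: [0.3, -0.4, 6.1]
grip_width: 0.092
```

Request:
apply_moves --targets '[{"fingers": 0, "slide": [0, 0, 0.16], "spin": 0}, {"fingers": 0, "slide": [0, -0.2, 0.1], "spin": 0}, {"fingers": 0, "slide": [0, -0.5, 0], "spin": 0}, {"fingers": 0, "slide": [0, -0.7, 0], "spin": 0}, {"fingers": 0, "slide": [0, -0.8, 0], "spin": 0}, {"fingers": 0, "slide": [0, -0.7, 0.2], "spin": 0}, {"fingers": 0, "slide": [0, -0.4, 0.2], "spin": 0}, {"fingers": 0, "slide": [0, 0, 0], "spin": 0}]' --grip_force 90

```text
time: 4.58
position: [0.4605, 0.0576, 0.0659]
tcp_rot: [[0.999, 0.035, 0.001], [0.035, -0.999, -0.0], [0.001, 0.0, -1.0]]
contact_force: [-0.5, 1.1, -2.8]
grip_width: 0.08
```

Run:
```python
from h import *
s,a=shot('top','t2.png'); print(s['position'],s['contact_force'],s['ft_torque'])
s,b=shot('scene','s2.png')
f=lambda i:cv2.resize(i,None,fx=2,fy=2)
cv2.imwrite('pics/v2.png',np.hstack([f(a[100:320,150:350]),f(b[100:320,280:480])])[:,:,::-1])
```

```text
[0.4605 0.0576 0.0659] [-0.4919  1.0941 -2.8005] [-0.0413 -0.0081 -0.0313]
```

View pics/v2.png

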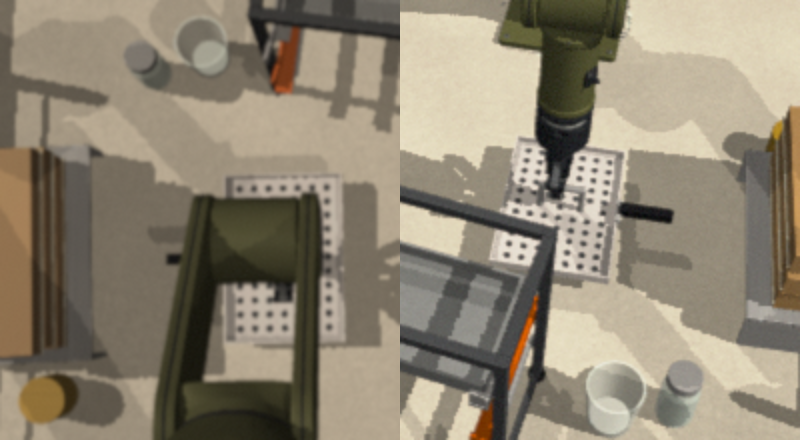

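The tray is lifted level and fully clear of the riser, with its handle in the open. Now I turn it toward the rack axis and carry it in front of the rack.

Request:
apply_moves --targets '[{"fingers": 0, "slide": [0, -0.1, 0], "spin": 0.5}, {"fingers": 0, "slide": [0, -0.2, 0], "spin": 1}, {"fingers": 0, "slide": [0, -0.3, 0], "spin": 1}, {"fingers": 0, "slide": [0, -0.3, 0], "spin": 1}, {"fingers": 0, "slide": [0, -0.3, 0], "spin": 1}, {"fingers": 0, "slide": [0, -0.3, 0], "spin": 1}, {"fingers": 0, "slide": [0, -0.3, 0], "spin": 1}, {"fingers": 0, "slide": [0, -0.2, 0], "spin": 1}]'

```text
time: 5.68
position: [0.4602, -0.0403, 0.0648]
tcp_rot: [[0.677, 0.736, -0.001], [0.736, -0.677, 0.0], [-0.0, -0.001, -1.0]]
contact_force: [-0.0, -0.1, -2.5]
grip_width: 0.08
```

Request:
apply_moves --targets '[{"fingers": 0, "slide": [0.2, -0.1, 0], "spin": 1}, {"fingers": 0, "slide": [0.4, 0, 0], "spin": 1}, {"fingers": 0, "slide": [0.4, 0, 0], "spin": 1}, {"fingers": 0, "slide": [0.4, 0, 0], "spin": 1}, {"fingers": 0, "slide": [0.4, 0, 0], "spin": 1}, {"fingers": 0, "slide": [0.4, 0, 0], "spin": 1}, {"fingers": 0, "slide": [0.2, 0, -0.2], "spin": 0.2}, {"fingers": 0, "slide": [0, 0, -0.2], "spin": 0}]'

```text
time: 6.68
position: [0.5804, -0.045, 0.0441]
tcp_rot: [[0.099, 0.995, -0.001], [0.995, -0.099, 0.0], [0.0, -0.001, -1.0]]
contact_force: [-0.3, 0.5, -2.7]
grip_width: 0.083
```

Request:
apply_moves --targets '[{"fingers": 0, "slide": [0, 0, -0.12], "spin": 0}, {"fingers": 0, "slide": [0, 0, -0.09], "spin": 0}, {"fingers": 0, "slide": [0, 0, -0.03], "spin": 0}, {"fingers": 0, "slide": [0, 0, 0], "spin": 0}]'

```text
time: 7.18
position: [0.5797, -0.0457, 0.0337]
tcp_rot: [[0.099, 0.995, -0.001], [0.995, -0.099, 0.0], [0.0, -0.001, -1.0]]
contact_force: [-2.6, 0.3, 0.4]
grip_width: 0.082
```

Request:
apply_moves --targets '[{"fingers": 0.6, "slide": [0, 0, 0], "spin": 0}, {"fingers": 0.6, "slide": [0, 0, 0], "spin": 0}, {"fingers": 0.6, "slide": [0, 0, 0], "spin": 0}, {"fingers": 0.6, "slide": [0, 0, 0.5], "spin": 0}, {"fingers": 0.6, "slide": [-0.6, 0.05, 1], "spin": 0}, {"fingers": 0.6, "slide": [-1, 0.1, 1], "spin": 0}, {"fingers": 0.6, "slide": [-0.8, 0.1, 1], "spin": 0}, {"fingers": 0.6, "slide": [0, 0, 0], "spin": 0}]'

```text
time: 8.18
position: [0.4671, -0.0339, 0.2048]
tcp_rot: [[0.098, 0.995, 0.007], [0.995, -0.098, -0.001], [-0.0, 0.007, -1.0]]
contact_force: [1.2, 0.1, 0.2]
grip_width: 0.598
```

Run:
```python
from h import *
s,a=shot('wrist','w3.png'); print(s['position'],s['tcp_rot'],s['time']); c=cam('wrist',s)
shot('top','t3.png')
```

```text
[ 0.4671 -0.0339  0.2048] [[ 0.0982  0.9951  0.0068]
 [ 0.9952 -0.0982 -0.0012]
 [-0.0005  0.0069 -1.    ]] 8.175
```

View pics/w3.png

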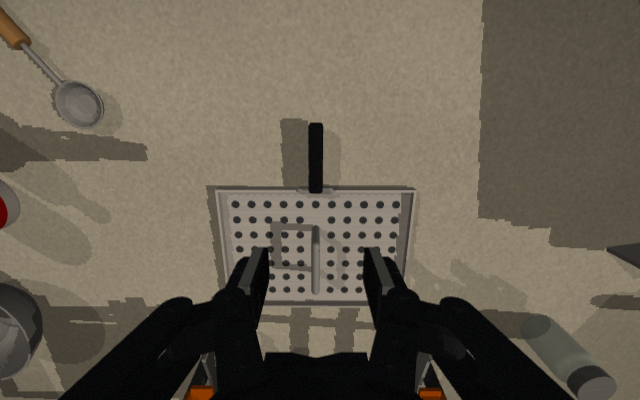

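The tray sits flat in front of the rack. The handle runs from (315,123) to (316,192), and the orange mouths at (201,392) and (430,392) are nearly symmetric about the tray's centre line.

Run:
```python
from h import *
s=readout.sense(); c=cam('wrist',s); t=cam('top')
E=onplane(c,[[315.5,124],[316,190]],.03); print('handle',E, np.degrees(np.arctan2(*(E[1]-E[0])[[1,0]])))
print('rim',onplane(c,[[217,190],[415,189]],.014))
h=cv2.cvtColor(cv2.imread('pics/w3.png'),cv2.COLOR_BGR2HSV); m=cv2.inRange(h,(4,170,80),(16,255,255)); k,l,st,cc=cv2.connectedComponentsWithStats(m)
print([ (st[i],cc[i]) for i in range(1,k) if st[i,4]>20])
# top-view tray 
for z in(.13,.15): print(onplane(c,[[201,388],[430,388]],z))
for px in((105,503),(460,548)):
  for q in ((201,388),(430,388)): 
    print(tri(t,np.array(px)/4+[265,20],c,q))
h=cv2.cvtColor(cv2.imread('pics/t3.png'),cv2.COLOR_BGR2HSV);b=cv2.imread('pics/t3.png')[100:270,270:430];cv2.imwrite('pics/c4.png',cv2.resize(b,None,fx=3.5,fy=3.5,interpolation=cv2.INTER_CUBIC))
```

```text
handle [[ 0.4099 -0.0276  0.03  ]
 [ 0.4815 -0.0342  0.03  ]] -5.251714031104805
rim [[ 0.475  -0.1508  0.014 ]
 [ 0.4968  0.0814  0.014 ]]
[(array([187, 386,  27,  14, 259], dtype=int32), array([200.4826, 393.8417])), (array([420, 391,  22,   9, 181], dtype=int32), array([430.4033, 394.7845]))]
[[ 0.6442 -0.1653  0.13  ]
 [ 0.6667  0.0612  0.13  ]]
[[ 0.6198 -0.1522  0.15  ]
 [ 0.6402  0.0532  0.15  ]]
[ 0.6108 -0.0016  0.2491]
[0.6818 0.0646 0.1189]
[ 0.6547 -0.1758  0.1195]
[ 0.5955 -0.0966  0.2558]
```

Request:
apply_moves --targets '[{"fingers": 0.6, "slide": [-0.6, 0.05, 0], "spin": 0}, {"fingers": 0.6, "slide": [0, 0, 0], "spin": 0}]'

```text
time: 8.52
position: [0.4355, -0.0312, 0.1992]
tcp_rot: [[0.098, 0.995, -0.005], [0.995, -0.098, 0.001], [0.0, -0.005, -1.0]]
contact_force: [0.8, 0.5, -0.2]
grip_width: 0.602
```

Request:
apply_moves --targets '[{"fingers": 0.6, "slide": [-0.2, 0.04, -1], "spin": 0}, {"fingers": 0.6, "slide": [0, 0, -1], "spin": 0}, {"fingers": 0.6, "slide": [0, 0, -1], "spin": 0}, {"fingers": 0.6, "slide": [0, 0, -0.6], "spin": 0}, {"fingers": 0.6, "slide": [0, 0, -0.28], "spin": 0}, {"fingers": 0.6, "slide": [0, 0, 0], "spin": 0}]'

```text
time: 9.28
position: [0.4274, -0.0295, 0.0048]
tcp_rot: [[0.098, 0.995, -0.004], [0.995, -0.098, 0.001], [0.0, -0.004, -1.0]]
contact_force: [0.7, 0.8, 0.4]
grip_width: 0.6
```

Request:
apply_moves --targets '[{"fingers": 0, "slide": [0, 0, 0], "spin": 0}, {"fingers": 0, "slide": [0, 0, 0], "spin": 0}, {"fingers": 0, "slide": [0, 0, 0], "spin": 0}, {"fingers": 0, "slide": [0, 0, 0], "spin": 0}, {"fingers": 0, "slide": [0, 0, 0], "spin": 0}, {"fingers": 0, "slide": [0, 0, 0.2], "spin": 0}, {"fingers": 0, "slide": [0, 0, 0.2], "spin": 0}, {"fingers": 0, "slide": [0, 0, 0], "spin": 0}]' --grip_force 120

```text
time: 10.28
position: [0.4276, -0.0295, 0.0279]
tcp_rot: [[0.098, 0.995, 0.001], [0.995, -0.098, -0.0], [-0.0, 0.001, -1.0]]
contact_force: [0.5, -0.2, -3.5]
grip_width: 0.16
```

Run:
```python
from h import *
s=readout.sense(); print(s['position'],s['contact_force'],s['ft_torque'],s['grip_width'])
s,a=shot('wrist','w4.png'); s,b=shot('scene','s4.png')
f=lambda i,k:cv2.resize(i,None,fx=k,fy=k)
cv2.imwrite('pics/v4.png',np.hstack([cv2.resize(a,(480,300)),cv2.resize(b[30:280,190:440],(300,300))])[:,:,::-1])
```

```text
[ 0.4276 -0.0295  0.0279] [ 0.4824 -0.2064 -3.4667] [0.0093 0.3746 0.0049] 0.1600583747031116
```

View pics/v4.png

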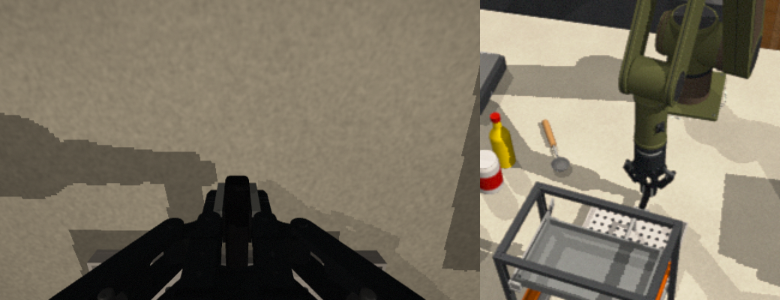

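The tray hangs level from the handle; the 0.37 N m torque matches its full weight. Now I raise it in front of the mouth.

Request:
apply_moves --targets '[{"fingers": 0, "slide": [0, 0, 0.3], "spin": -0.1}, {"fingers": 0, "slide": [0, 0, 0.6], "spin": 0}, {"fingers": 0, "slide": [0, 0, 0.6], "spin": 0}, {"fingers": 0, "slide": [0, 0, 0.6], "spin": 0}, {"fingers": 0, "slide": [0, 0, 0.4], "spin": 0}, {"fingers": 0, "slide": [0, 0, 0], "spin": 0}, {"fingers": 0, "slide": [0, 0, 0], "spin": 0}]'

```text
time: 11.25
position: [0.4264, -0.0293, 0.1511]
tcp_rot: [[0.109, 0.994, -0.002], [0.994, -0.109, 0.0], [0.0, -0.002, -1.0]]
contact_force: [0.2, 0.4, -2.5]
grip_width: 0.162
```

Run:
```python
from h import *
s=readout.sense(); print(s['position'],s['contact_force'],s['ft_torque'],s['grip_width'])
s,a=shot('top','t5.png'); s,b=shot('scene','s5.png')
cv2.imwrite('pics/v5.png',np.hstack([cv2.resize(a[20:220,260:430],(400,470),interpolation=2),cv2.resize(b[130:350,190:370],(385,470),interpolation=2)])[:,:,::-1])
```

```text
[ 0.4264 -0.0293  0.1511] [ 0.1869  0.3698 -2.4941] [0.0279 0.3837 0.0304] 0.1622524934659555
```

View pics/v5.png

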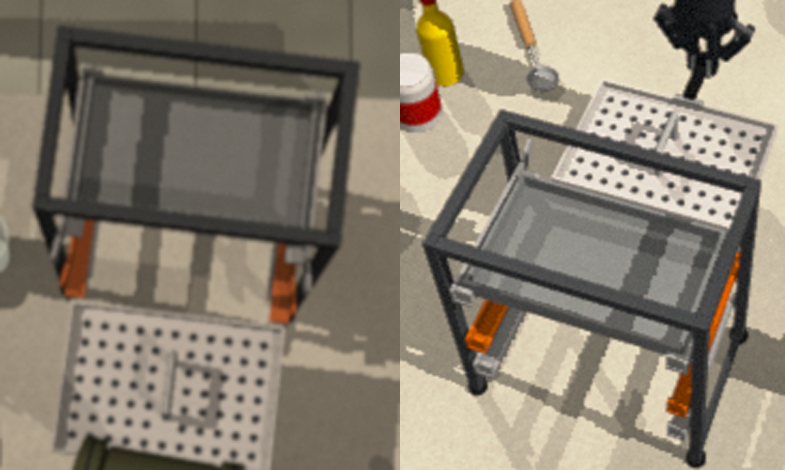

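The tray and orange ledges line up: leading corners at (72,303) and (285,325), ledge ends at (74,296) and (284,321), with matching slopes. I still need the rail height, so I project the ledges' known back-end x-y positions into the scene view.

Run:
```python
from h import *
c=cam('scene'); o=np.array([.789,-.068]); a=np.radians(-6); u=np.array([np.cos(a),np.sin(a)]); n=np.array([-u[1],u[0]])
P=lambda x,y,z:np.r_[o+x*u+y*n,z]
print('post tops',proj(c,[P(x,y,.325) for x in(-92,92) for y in(-147,147) for x,y in[(x/1e3,y/1e3)]]))
print('feet',proj(c,[P(.085,-.14,0),P(.085,.14,0)]))
for z in(.11,.12,.13,.14,.15,.16): print(z,proj(c,[P(.095,-.118,z),P(.095,.118,z)]).ravel(), proj(cam('top'),[P(-.125,.118,z),P(-.125,-.118,z)]).ravel())
im=cv2.imread('pics/s5.png'); h=cv2.cvtColor(im,cv2.COLOR_BGR2HSV); m=cv2.inRange(h,(4,150,70),(16,255,255)); k,l,st,cc=cv2.connectedComponentsWithStats(m); print([st[i].tolist() for i in range(1,k) if st[i,4]>30])
b=cv2.resize(im[255:345,205:365],None,fx=5,fy=5,interpolation=2); cv2.imwrite('pics/c5.png',b)
```

```text
post tops [[236.0061 180.0915]
 [346.4546 246.2012]
 [199.5958 243.3352]
 [346.4293 246.2713]]
feet [[226.1165 310.4513]
 [328.0896 343.4118]]
0.11 [226.1726 296.4694 318.5781 325.7958] [292.0667 148.3329 377.5209 158.191 ]
0.12 [225.5807 294.5243 318.5868 323.9729] [291.7768 147.4532 378.0096 157.4003]
0.13 [224.981  292.5538 318.5956 322.1252] [291.4816 146.5572 378.5074 156.5951]
0.14 [224.3734 290.5573 318.6045 320.2522] [291.1809 145.6447 379.0143 155.7749]
0.15 [223.7577 288.5344 318.6136 318.3535] [290.8746 144.715  379.5308 154.9394]
0.16 [223.1338 286.4845 318.6228 316.4284] [290.5624 143.7678 380.057  154.088 ]
[[424, 0, 216, 141, 17721], [393, 24, 5, 25, 56], [533, 128, 8, 12, 33], [569, 203, 14, 21, 69], [334, 248, 15, 45, 152], [220, 270, 21, 25, 282], [315, 301, 12, 25, 162]]
```

View pics/c5.png

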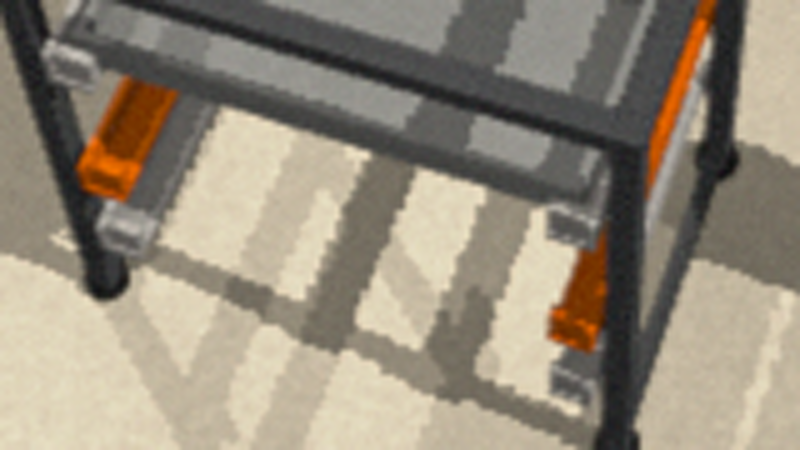

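The crop shows the ledge back-end undersides at about (107,192) and (572,342), which puts the ledge tops at z of about 0.129. I lower a little, enter the mouth and feel for the ledges.

Request:
apply_moves --targets '[{"fingers": 0, "slide": [0.2, -0.02, -0.1], "spin": 0}, {"fingers": 0, "slide": [0.3, -0.03, 0], "spin": 0}, {"fingers": 0, "slide": [0.3, -0.03, 0], "spin": 0}, {"fingers": 0, "slide": [0.2, -0.02, 0], "spin": 0}, {"fingers": 0, "slide": [0, 0, 0], "spin": 0}]'

```text
time: 11.98
position: [0.4788, -0.0347, 0.1471]
tcp_rot: [[0.109, 0.994, 0.001], [0.994, -0.109, -0.0], [-0.0, 0.001, -1.0]]
contact_force: [0.7, 0.5, -2.4]
grip_width: 0.161
```

Request:
apply_moves --targets '[{"fingers": 0, "slide": [0, 0, -0.05], "spin": 0}, {"fingers": 0, "slide": [0, 0, 0], "spin": 0}]'

```text
time: 12.22
position: [0.4764, -0.0343, 0.1443]
tcp_rot: [[0.109, 0.994, -0.001], [0.994, -0.109, 0.0], [0.0, -0.001, -1.0]]
contact_force: [-0.4, -0.5, -3.1]
grip_width: 0.157
```

Request:
apply_moves --targets '[{"fingers": 0, "slide": [0, 0, -0.05], "spin": 0}, {"fingers": 0, "slide": [0, 0, 0], "spin": 0}]'

```text
time: 12.48
position: [0.477, -0.0344, 0.1419]
tcp_rot: [[0.109, 0.994, -0.0], [0.994, -0.109, 0.0], [0.0, -0.0, -1.0]]
contact_force: [-1.0, -0.4, -1.7]
grip_width: 0.162
```

Request:
apply_moves --targets '[{"fingers": 0, "slide": [0, 0, -0.04], "spin": 0}, {"fingers": 0, "slide": [0, 0, 0], "spin": 0}]'

```text
time: 12.72
position: [0.4773, -0.0345, 0.1399]
tcp_rot: [[0.109, 0.994, -0.0], [0.994, -0.109, 0.0], [-0.0, -0.0, -1.0]]
contact_force: [-0.1, 0.2, -2.1]
grip_width: 0.16
```

```bash
python3 -c "
from h import *
s=readout.sense(); print(s['contact_force'],s['ft_torque'])"
```

```text
[-0.0742  0.1814 -2.076 ] [0.0604 0.3407 0.0331]
```

Request:
apply_moves --targets '[{"fingers": 0, "slide": [0, 0, -0.05], "spin": 0}, {"fingers": 0, "slide": [0, 0, 0], "spin": 0}]'

```text
time: 12.98
position: [0.4775, -0.0345, 0.1375]
tcp_rot: [[0.109, 0.994, 0.0], [0.994, -0.109, -0.0], [-0.0, 0.0, -1.0]]
contact_force: [-0.0, -0.1, -2.2]
grip_width: 0.16
```

```bash
python3 -c "
from h import *
s=readout.sense(); print(s['contact_force'],s['ft_torque'])"
```

```text
[-0.0138 -0.0618 -2.2139] [0.0176 0.311  0.0434]
```

Request:
apply_moves --targets '[{"fingers": 0, "slide": [0, 0, -0.05], "spin": 0}, {"fingers": 0, "slide": [0, 0, 0], "spin": 0}]'

```text
time: 13.22
position: [0.4777, -0.0345, 0.1352]
tcp_rot: [[0.109, 0.994, 0.001], [0.994, -0.109, -0.0], [-0.0, 0.001, -1.0]]
contact_force: [-0.6, 0.5, -1.0]
grip_width: 0.161
```

```bash
python3 -c "
from h import *
s=readout.sense(); print(s['contact_force'],s['ft_torque'])"
```

```text
[-0.6378  0.4648 -0.9831] [-0.1152  0.0332  0.0328]
```

Request:
apply_moves --targets '[{"fingers": 0, "slide": [0, 0, -0.05], "spin": 0}, {"fingers": 0, "slide": [0, 0, 0], "spin": 0}]'

```text
time: 13.48
position: [0.4776, -0.0345, 0.1328]
tcp_rot: [[0.109, 0.994, 0.001], [0.994, -0.109, -0.0], [-0.0, 0.001, -1.0]]
contact_force: [-1.9, -0.1, 3.1]
grip_width: 0.163
```

```bash
python3 -c "
from h import *
s=readout.sense(); print(s['contact_force'],s['ft_torque'])"
```

```text
[-1.8673 -0.0963  3.1385] [-0.1181 -0.1295 -0.0067]
```

Request:
apply_moves --targets '[{"fingers": 0, "slide": [0, 0, 0.08], "spin": 0}, {"fingers": 0, "slide": [0.2, -0.021, 0], "spin": 0}, {"fingers": 0, "slide": [0.3, -0.031, 0], "spin": 0}, {"fingers": 0, "slide": [0.3, -0.031, 0], "spin": 0}, {"fingers": 0, "slide": [0, 0, 0], "spin": 0}]'

```text
time: 14.1
position: [0.5197, -0.039, 0.1364]
tcp_rot: [[0.109, 0.994, 0.001], [0.994, -0.109, -0.0], [-0.0, 0.001, -1.0]]
contact_force: [0.8, -0.1, -2.0]
grip_width: 0.159
```

```bash
python3 -c "
from h import *
s=readout.sense(); print(s['contact_force'],s['ft_torque'])"
```

```text
[ 0.8422 -0.112  -1.9663] [-0.041   0.1669  0.022 ]
```

Request:
apply_moves --targets '[{"fingers": 0, "slide": [0.2, -0.021, 0], "spin": 0}, {"fingers": 0, "slide": [0.3, -0.031, 0], "spin": 0}, {"fingers": 0, "slide": [0.3, -0.031, 0], "spin": 0}, {"fingers": 0, "slide": [0, 0, 0], "spin": 0}]'

```text
time: 14.6
position: [0.5595, -0.0431, 0.1366]
tcp_rot: [[0.109, 0.994, 0.002], [0.994, -0.109, -0.0], [-0.0, 0.002, -1.0]]
contact_force: [0.4, 0.6, -1.9]
grip_width: 0.159
```

```bash
python3 -c "
from h import *
s=readout.sense(); print(s['contact_force'],s['ft_torque'])"
```

```text
[ 0.4056  0.6407 -1.8714] [-0.0639  0.124   0.0761]
```

Request:
apply_moves --targets '[{"fingers": 0, "slide": [0.3, -0.031, 0], "spin": 0}, {"fingers": 0, "slide": [0.3, -0.031, 0], "spin": 0}, {"fingers": 0, "slide": [0.3, -0.031, 0], "spin": 0}, {"fingers": 0, "slide": [0.3, -0.031, 0], "spin": 0}, {"fingers": 0, "slide": [0.2, -0.021, 0], "spin": 0}, {"fingers": 0, "slide": [0, 0, 0], "spin": 0}]'

```text
time: 15.35
position: [0.6286, -0.0502, 0.1364]
tcp_rot: [[0.109, 0.994, 0.001], [0.994, -0.109, -0.0], [-0.0, 0.001, -1.0]]
contact_force: [0.8, -0.3, -1.3]
grip_width: 0.16
```

Request:
apply_moves --targets '[{"fingers": 0, "slide": [0.1, -0.01, 0], "spin": 0}, {"fingers": 0, "slide": [0, 0, 0], "spin": 0}]'

```text
time: 15.6
position: [0.6326, -0.0506, 0.1367]
tcp_rot: [[0.109, 0.994, 0.0], [0.994, -0.109, -0.0], [-0.0, 0.0, -1.0]]
contact_force: [-0.5, -0.0, -1.4]
grip_width: 0.16
```

Request:
apply_moves --targets '[{"fingers": 0, "slide": [0.08, -0.008, 0], "spin": 0}, {"fingers": 0, "slide": [0, 0, 0], "spin": 0}]'

```text
time: 15.85
position: [0.6368, -0.051, 0.1367]
tcp_rot: [[0.109, 0.994, 0.001], [0.994, -0.109, -0.0], [-0.0, 0.001, -1.0]]
contact_force: [-0.2, -0.4, -2.0]
grip_width: 0.165
```

Request:
apply_moves --targets '[{"fingers": 0, "slide": [0.07, -0.007, 0], "spin": 0}, {"fingers": 0, "slide": [0, 0, 0], "spin": 0}]'

```text
time: 16.1
position: [0.6404, -0.0513, 0.1366]
tcp_rot: [[0.109, 0.994, 0.001], [0.994, -0.109, -0.0], [-0.0, 0.001, -1.0]]
contact_force: [0.7, 0.1, -2.8]
grip_width: 0.16
```

Request:
apply_moves --targets '[{"fingers": 0, "slide": [0.06, -0.006, 0], "spin": 0}, {"fingers": 0, "slide": [0, 0, 0], "spin": 0}]'

```text
time: 16.35
position: [0.6434, -0.0516, 0.1366]
tcp_rot: [[0.109, 0.994, 0.001], [0.994, -0.109, -0.0], [-0.0, 0.001, -1.0]]
contact_force: [1.3, 0.1, -2.1]
grip_width: 0.158
```

Request:
apply_moves --targets '[{"fingers": 0, "slide": [0.06, -0.006, 0], "spin": 0}, {"fingers": 0, "slide": [0, 0, 0], "spin": 0}]'

```text
time: 16.6
position: [0.6464, -0.0519, 0.1366]
tcp_rot: [[0.109, 0.994, 0.001], [0.994, -0.109, -0.0], [-0.0, 0.001, -1.0]]
contact_force: [-0.6, 0.2, -2.0]
grip_width: 0.156
```

Request:
apply_moves --targets '[{"fingers": 0, "slide": [0.05, -0.005, 0], "spin": 0}, {"fingers": 0, "slide": [0, 0, 0], "spin": 0}]'

```text
time: 16.85
position: [0.648, -0.0521, 0.1364]
tcp_rot: [[0.109, 0.994, -0.001], [0.994, -0.109, 0.0], [-0.0, -0.001, -1.0]]
contact_force: [-1.7, 0.0, -1.7]
grip_width: 0.163
```

Request:
apply_moves --targets '[{"fingers": 0, "slide": [0.05, -0.005, 0], "spin": 0}, {"fingers": 0, "slide": [0, 0, 0], "spin": 0}]'

```text
time: 17.1
position: [0.6479, -0.052, 0.1358]
tcp_rot: [[0.109, 0.994, -0.006], [0.994, -0.109, 0.001], [-0.0, -0.006, -1.0]]
contact_force: [-7.7, 0.4, 1.1]
grip_width: 0.161
```

```bash
python3 -c "
from h import *
s=readout.sense(); print(s['contact_force'],s['ft_torque'],s['position'])"
```

```text
[-7.7436  0.4097  1.1126] [-0.037   0.9456 -0.0284] [ 0.6479 -0.052   0.1358]
```

Request:
apply_moves --targets '[{"fingers": 0, "slide": [-0.03, 0.003, -0.02], "spin": 0}, {"fingers": 0, "slide": [0, 0, 0], "spin": 0}, {"fingers": 0.55, "slide": [0, 0, 0], "spin": 0}, {"fingers": 0.55, "slide": [0, 0, 0], "spin": 0}, {"fingers": 0.55, "slide": [0, 0, 0], "spin": 0}, {"fingers": 0.55, "slide": [0, 0, 0], "spin": 0}]'

```text
time: 17.85
position: [0.6499, -0.0523, 0.1358]
tcp_rot: [[0.109, 0.994, 0.001], [0.994, -0.109, -0.0], [0.0, 0.001, -1.0]]
contact_force: [-0.1, 0.6, 0.6]
grip_width: 0.548
```

Request:
apply_moves --targets '[{"fingers": 0.55, "slide": [-0.3, 0.031, 0], "spin": 0}, {"fingers": 0.55, "slide": [-0.6, 0.062, 0.2], "spin": 0}, {"fingers": 0.55, "slide": [-0.5, 0.05, 0.6], "spin": 0}, {"fingers": 0.55, "slide": [-0.5, 0.05, 0.8], "spin": 0}, {"fingers": 0.55, "slide": [-0.5, 0.05, 0.8], "spin": 0}, {"fingers": 0.55, "slide": [-0.5, 0.05, 0.8], "spin": 0}, {"fingers": 0.55, "slide": [0, 0, 0], "spin": 0}]'

```text
time: 18.73
position: [0.5037, -0.0375, 0.2993]
tcp_rot: [[0.109, 0.994, 0.006], [0.994, -0.109, -0.001], [-0.0, 0.007, -1.0]]
contact_force: [0.3, 0.2, -1.0]
grip_width: 0.552
```

Run:
```python
from h import *
s=readout.sense(); print(s['position'],s['contact_force'],s['ft_torque'],s['time'])
s,a=shot('top','t6.png'); s,b=shot('scene','s6.png'); s,w=shot('wrist','w6.png')
f=lambda i,k:cv2.resize(i,k,interpolation=2)
cv2.imwrite('pics/v6.png',np.vstack([np.hstack([f(a[20:180,260:430],(319,300)),f(b[160:350,190:370],(284,300))]),np.hstack([f(w,(432,270)),f(a[60:330,100:590],(171,94)).repeat(1,0) if 0 else np.zeros((270,171,3),np.uint8)])])[:,:,::-1])
# bystander change, start vs now
for n in('top','scene'):
    x=cv2.imread(f'pics/{n[0]}0.png').astype(int); y=cv2.imread(f'pics/{n[0]}6.png').astype(int)
    m=(abs(x-y).max(2)>40).astype(np.uint8); k,l,st,cc=cv2.connectedComponentsWithStats(m); print(n,[st[i].tolist() for i in range(1,k) if st[i,4]>60])
```

```text
[ 0.5037 -0.0375  0.2993] [ 0.3338  0.1694 -1.0136] [ 0.0373 -0.0096 -0.0347] 18.725
top [[292, 113, 10, 18, 114], [319, 117, 10, 17, 124], [324, 118, 17, 34, 264], [352, 120, 11, 13, 69], [365, 122, 11, 16, 137], [374, 124, 9, 18, 92], [251, 137, 131, 223, 12615], [384, 165, 10, 18, 126], [228, 186, 43, 85, 575], [196, 208, 13, 38, 139], [462, 227, 24, 12, 139], [431, 234, 99, 29, 988], [543, 270, 43, 41, 1205], [617, 280, 16, 38, 491], [513, 301, 113, 99, 6112], [632, 313, 8, 49, 281], [348, 338, 164, 62, 7384], [277, 340, 39, 17, 354], [225, 363, 49, 37, 834], [411, 385, 106, 15, 920], [623, 388, 17, 12, 106]]
scene [[137, 0, 213, 151, 9846], [399, 0, 15, 36, 346], [379, 0, 48, 110, 1583], [290, 10, 44, 17, 362], [46, 41, 57, 91, 2686], [93, 111, 11, 14, 71], [123, 115, 37, 14, 262], [108, 121, 48, 25, 539], [153, 129, 29, 39, 472], [67, 130, 27, 33, 364], [201, 137, 12, 23, 121], [185, 155, 22, 14, 126], [208, 171, 26, 15, 173], [375, 185, 47, 72, 600], [441, 204, 13, 39, 133], [399, 206, 33, 18, 229], [301, 217, 10, 11, 78], [388, 216, 14, 32, 87], [225, 271, 54, 44, 1223], [280, 293, 33, 20, 280], [304, 300, 23, 19, 173]]
```

No picture views are left, so I check the final pose by numbers.

Run:
```python
from h import *
def comps(f,lo,hi,mn=40):
    h=cv2.cvtColor(cv2.imread('pics/'+f),cv2.COLOR_BGR2HSV); m=cv2.inRange(h,lo,hi); k,l,st,cc=cv2.connectedComponentsWithStats(m)
    return [(st[i].tolist(),cc[i].round(1).tolist()) for i in range(1,k) if st[i,4]>mn]
sel=lambda L,x0,x1,y0,y1:[c for s,c in L if x0<c[0]<x1 and y0<c[1]<y1]
for f in('s0.png','s6.png'): print(f,'yellow oil',sel(comps(f,(20,150,90),(32,255,255)),190,225,120,190),'red can',sel(comps(f,(0,170,80),(5,255,255),20)+comps(f,(174,170,80),(180,255,255),20),170,225,120,200))
# template matching for bystander patches in scene view
a=cv2.imread('pics/s0.png');b=cv2.imread('pics/s6.png')
for n,(x,y,w,h) in dict(oil=(197,122,24,50),can=(180,155,30,36),bowl=(132,190,58,45),cup=(370,280,36,40),shaker=(408,278,28,36),spoon=(238,128,30,50)).items():
    r=cv2.matchTemplate(b[y-8:y+h+8,x-8:x+w+8],a[y:y+h,x:x+w],cv2.TM_CCOEFF_NORMED); _,v,_,p=cv2.minMaxLoc(r); print(n,round(v,3),p[0]-8,p[1]-8)
s=readout.sense(); c=cam('wrist',s)
w=cv2.imread('pics/w6.png').max(2); 
o=np.array([.789,-.068]); th=np.radians(-6); u=np.array([np.cos(th),np.sin(th)]); n=np.array([-u[1],u[0]]); P=lambda x,y,z:np.r_[o+x*u+y*n,z]
zl=.129
print('pred handle outer/inner',proj(c,[P(-.1615,0,zl+.03),P(-.0835,0,zl+.03)]),'front rim corners',proj(c,[P(-.0835,y,zl+.014) for y in(-.12,.12)]),'mouth',proj(c,[P(-.125,y,zl) for y in(-.118,.118)]))
q=proj(c,[P(-.1615,0,zl+.03)])[0].astype(int)
print('col profile',w[q[1]-30:q[1]+40:2,q[0]]); print('row profile',w[min(q[1]+8,399),q[0]-20:q[0]+20])
# tray as seen through scene cam: leading edge mid & loop top
sc=cam('scene'); print('scene front handle end',proj(sc,[P(-.1615,0,zl+.021)]),'corners',proj(sc,[P(.0865,y,zl+.014) for y in(-.12,.12)]))
```

```text
s0.png yellow oil [[208.5, 150.9]] red can [[202.6, 127.5], [198.3, 181.1]]
s6.png yellow oil [[208.4, 151.0]] red can [[202.5, 127.4], [198.4, 181.0]]
oil 0.923 0 0
can 0.931 0 0
bowl 0.997 0 0
cup 0.949 0 0
shaker 0.955 0 0
spoon 0.995 0 0
pred handle outer/inner [[314.9575 294.8576]
 [315.3346 348.7316]] front rim corners [[220.7379 338.901 ]
 [410.0739 338.1613]] mouth [[222.0971 304.4209]
 [408.379  303.6525]]
col profile [ 94  97 100  96 153 152 149 149 148 148 146   5   7   4  10  14  14  11
  13  14  14   9  14   8  12  11  16  14  14  12  16  15  13  11  12]
row profile [ 92  93  80  79  78  78  79  77  74  74  77  76  77  73  74  76  33  11
  10  14  14  10  13  13  13  12  12  15  12  14 135 147 146 145 144 145
 146 148 148 104]
scene front handle end [[307.2089 218.2532]] corners [[224.9558 286.6815]
 [320.6247 316.6668]]
```

```bash
python3 -c "
from station import sign_off; print(sign_off())"
```

```text
the job is handed in; nothing more can be done
None
```

I drew the tray out from under the riser by its loop, turned it and set it down on the counter in front of the rack, and let go. I then took it by the black handle, felt for the orange ledges (top at about z = 0.129 m) and slid it in until the back stops pushed back. I released it there and backed the arm away; the job was handed in at about 19 s.

**Tray home:** The stops pushed back with about 7.7 N at the spot where the tray should be home. I opened the fingers while still pressing lightly. In the last wrist picture the handle end was within 1–2 pixels of where it should be, about 2 mm sideways.

**Other things:** The oil, can, bowl, cup, shaker and spoon showed no shift between the first and last scene pictures. The match was weaker for oil, can, cup and shaker (0.92–0.96), probably from shadows. I did not check the tin separately.

**Disagreements and gaps:**
- **Views:** The top and wrist cameras disagreed by about 11 mm on the tray's starting y, which is along the loop bar and did not affect the grip. They also gave different rail heights (0.12 to 0.15 m), which is why I felt for the ledges.
- **Refused move:** One move call was refused for missing "spin" values; nothing moved.
- **Picture limit:** I reached the limit of 12 viewed pictures, so I checked the final state from image measurements, not by eye.

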